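# Serve the mug with its handle to the right

## Task

Serve the blue-grey mug: stand it upright in the middle of the plain dark round dish, with its handle pointing straight to the right (as seen from the robot, square to straight ahead). Keep the mug upright all the way, let go of it, and leave the dish of chillies where it is.

Things in the scene. Friction and masses are not known exactly. Their poses are not given: they have to be found in the camera images.
- mug_center (a point): blue-grey stoneware mug, loose, 0.25 kg, 94 mm high, round body 84 mm across with one handle. This point lies on the axis of the round body, half-way up (47 mm above the underside). z is up along the axis; the handle points along -y of this frame.
- mug_handle (a point): the place to pinch on the mug's handle: 61 mm from the mug's axis along -y of the mug, 60 mm above the underside, same axes as mug_center. The handle is an upright loop, solid to the fingers, in the mug's y-z plane: flat sides 8 mm apart (across x), from the mug's wall (42 mm from the axis) out to 77 mm from the axis, and from 16 to 86 mm above the underside. Pinch it from above with the fingers closing along the mug's x.
- dark_dish: plain dark flat round dish, 114 mm across, fixed to the bar top; its origin is the centre of its underside. A mug stands on its floor 7 mm above the origin; the rim is 12 mm high. Its axes are always those of the world: x ahead of the robot, y to its left, so -y is to the right.
- chilli_dish: small pale glazed dish with red chillies in it, 93 mm across, 21 mm high, loose, not to be moved; its origin is the centre of its underside.
Things that resemble listed ones, but are neither listed nor needed, are in the scene too. Of the things like the part that bears mug_center, leave any that is red; of the rest the larger one is meant.

How it is judged (in metres and radians):
At the end, for the whole second after the job is handed in: The mug stands upright (within 6 degrees) and at rest on the floor of the dark dish, its axis within 20 mm of the dish's centre, its handle pointing to the robot's right (world -y) within 15 degrees (horizontal distance between mug_center and dark_dish below 0.02 m and z of mug_center in the frame of dark_dish between 0.048 and 0.06 m and angle between mug_center's own z axis and vertical below 0.1 rad and angle between the y axis of mug_center and the y axis of dark_dish, either way round below 0.26 rad and y of mug_handle in the frame of dark_dish below -0.03 m and linear speed of mug below 0.02 m/s); the robot touches nothing.
It fails at once if the dish of chillies is moved by more than 30 mm (distance of chilli_dish from where it was at the start of the episode above 0.03 m).
It fails at once if the mug is tipped by more than 35 degrees (angle between mug_center's own z axis and vertical above 0.61 rad).
It also fails if it takes over 40 s, if anything falls off the work surface, if the arm or the gripper's body presses on something with over 40 N, if the wrist force passes 120 N, or if a joint passes its speed limit or range.

## Robot

A 6-joint arm with a two-finger parallel gripper is mounted at the origin on a cart in front of the work surface, level with it; the furniture and walls round the work are solid. World frame = base frame: x ahead of the robot, y to its left, z up, the work surface at z = 0. Lengths are in m, angles in degrees, forces in N, time in s.
With the tool pointing down it reaches from about 0.35 to 0.875 m from the base axis. Payload 4.2 kg.
Tool frame: the origin (TCP) lies on the centre line of the jaws, within the pads' length; the fingertips stand 17 mm ahead of it and the grasp point (between the pads) lies 2 mm behind it; z points along the fingers, y is the direction in which the jaws open and shut (so a half turn about z gives the same grasp; the last joint's range is limited). The gripper opens to 87 mm and grips with 3 to 60 N. Pads are 19 mm wide; open, the fingers measure 117 mm over their backs; the gripper's body (75 mm by 190 mm) begins 51 mm behind the grasp point.
Start: joints at [-56.517, 22.042, 0.453, 0, -68.411, -14.817], TCP at [0.2, -0.592, 0.24] pointing down, gripper open.
Joint ranges: [-179.83, 179.83], [-69.29, 118.12], [-61.27, 80.66], [-181.25, 117.63], [-171.15, -9.14], [-177.46, 177.46]. Speed limits (degrees/s): [159.86, 159.86, 180, 180, 180, 180].

## Interface

Orientations are given as a 3x3 rotation matrix whose columns are the frame's x, y, z axes.
In Python, from station import * gives the robot as it stands.
- The arm moves only by the tool play_rows, never from a script. Its argument "targets" is a list that holds one entry, the list of rows, each a list of 5 numbers: the closure, from 0 (fully open) to 1 (shut), then the shift along the world's x, y, z in m, then the turn about the world's z in rad. In form: [[[gripper, x, y, z, twist], ...]]. A call has 1 to 5 rows; each row is the pose to reach, as a shift and turn from the pose commanded when the call began; what a row does not reach only later rows make up. A row lasts 1/12 s, in which the tool goes at most 41.7 mm and 7.16 degrees, less where a joint would pass 70% of its speed; a pose out of reach is approached as far as the arm can. A call with a gripper value outside its range is refused whole. The fingers move at their own pace and stop on an object; the grip force is fixed at half the most. Time passes only in rows, so rows that repeat a pose let the fingers close. It gives the time, the measured TCP pose, the force and the opening at its end, in the units of the state.
- sense(): the state, without advancing time (a new reading comes with each control period).
- capture(name): name is "side" or "top"; returns the picture (384x512x3 uint8, blue, green, red); there is no depth.
- get_calibration(name): a dict with "camera_matrix" (3x3 intrinsics, pixels), "D" ([k1, k2, p1, p2, k3] as OpenCV has them; the pictures are not rectified), "T" (4x4, takes a point from camera to world coordinates). Camera axes: x right, y up, looking along -z (the intrinsics and any distortion apply to the point x, -y, -z); pixel columns grow to the right and rows downward; lengths in m; the calibration is good to about 2 mm. A picture is of the moment at which its call begins. get_calibration takes no time and is no camera call.
- finish_job(): hands the job in, once; it reports no verdict.
The state is a dict: "time_s": time; "joints": joint angles; "joint_velocities": joint speeds; "effort": joint torques, N m; "tcp_pos": TCP position; "ee_rot": TCP orientation; "wrist_force": force on the tool from outside, world axes, zero at the start; "moment": the same for the moment, N m; "gripper_width": opening from 0.0 (shut) to 1.0 (fully open).
Only numpy, scipy, OpenCV 4.12 (cv2) and the standard library are available. Lean on these libraries where they do the work, as an engineer would, in place of code of your own. Each camera call takes 0.05 s, during which the arm holds its last target. There are 200 camera calls.

## Working session

There is one attempt and no reset: what is moved stays moved. The work goes in short steps, Python scripts to look and compute and a tool call to move; the robot and the scene stay as the last step left them, time stands still between calls to the robot, and variables do not carry over. Pictures are saved under pics/ and viewed, on a budget of 10 in all, crops included, one or two more only if the job needs it, and the job is handed in when it is done.

Besides the shell and the picture viewer there is one more tool, called after "Request:" in YAML: its name, and indented under it one key for each argument. play_rows: Moves the arm, as the interface text tells. Its arguments: {"type":"object","properties":{"targets":{"type":"array","items":{"type":"array","items":{"type":"array","items":{"type":"number"}}}}},"required":["targets"]}

```bash
mkdir -p pics; python3 - <<'E'
from station import *
import cv2
s=sense();print(s['time_s'],s['tcp_pos'],s['ee_rot'],s['gripper_width'])
for n in("side","top"):
    cv2.imwrite(f"pics/{n}0.png",capture(n))
    c=get_calibration(n);print(n,c)
E
```

```text
0.0 [ 0.19988814 -0.59157083  0.23844248] [[-9.47445331e-01 -3.19916660e-01 -8.22293952e-04]
 [-3.19917694e-01  9.47443109e-01  2.05513571e-03]
 [ 1.21604587e-04  2.21019511e-03 -9.99997550e-01]] 0.9999172462998386
side {'camera_matrix': array([[480.23812347,   0.        , 254.54073363],
       [  0.        , 480.23812347, 192.98229568],
       [  0.        ,   0.        ,   1.        ]]), 'D': array([0.04027469, 0.        , 0.        , 0.        , 0.        ]), 'T': array([[ 0.99910066, -0.03375046,  0.0256668 ,  0.59991765],
       [ 0.03870072,  0.47852655, -0.87721981, -0.96425774],
       [ 0.01732433,  0.87742421,  0.47940236,  0.60517399],
       [ 0.        ,  0.        ,  0.        ,  1.        ]])}
top {'camera_matrix': array([[394.04369044,   0.        , 246.12719072],
       [  0.        , 394.04369044, 195.42590453],
       [  0.        ,   0.        ,   1.        ]]), 'D': array([-0.12221524,  0.        ,  0.        ,  0.        ,  0.        ]), 'T': array([[-0.01635871,  0.99716906, -0.07339113,  0.46652087],
       [-0.99983822, -0.01576509,  0.00866049,  0.03779233],
       [ 0.00747895,  0.07352093,  0.99726563,  1.2252343 ],
       [ 0.        ,  0.        ,  0.        ,  1.        ]])}
```

View pics/side0.png

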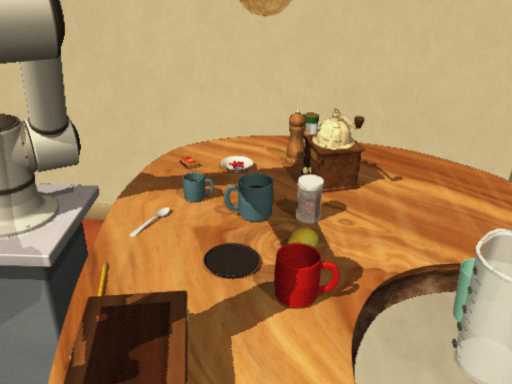

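View pics/top0.png

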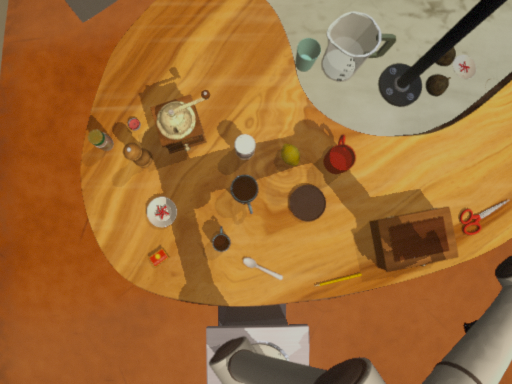

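The top picture shows the large blue-grey mug at (244,189) with its handle toward (250,210). The dark dish is at (307,203), the chillies at (161,211), the small decoy mug at (221,241) and the red mug at (340,157). The side view agrees: mug (255,198), handle on its left, dish (232,260).

```bash
cat > h.py <<'E'
from station import *
import cv2, numpy as np
def cast(n,px,z):
    c=get_calibration(n);u=cv2.undistortPoints(np.float64(px).reshape(-1,1,2),c['camera_matrix'],c['D'])[:,0]
    d=np.c_[u[:,0],-u[:,1],-np.ones(len(u))]@c['T'][:3,:3].T;o=c['T'][:3,3]
    return (o+d*((z-o[2])/d[:,2])[:,None])[:,:2]
def crop(n,img,x0,y0,x1,y1,f,name):
    cv2.imwrite(name,cv2.resize(img[y0:y1,x0:x1],None,fx=f,fy=f,interpolation=cv2.INTER_CUBIC))
E
python3 - <<'E'
from h import *
img=cv2.imread('pics/top0.png');hsv=cv2.cvtColor(img,cv2.COLOR_BGR2HSV)
for p in[(244,189),(250,207),(252,212),(233,182),(307,203),(300,230)]:print(p,hsv[p[1],p[0]])
crop('top',img,190,130,350,250,5,'pics/crop0.png')
E
```

```text
(244, 189) [ 12 177  62]
(250, 207) [ 65  21 135]
(252, 212) [ 15  88 139]
(233, 182) [20 59 65]
(307, 203) [ 11 124  82]
(300, 230) [ 18 182 198]
```

View pics/crop0.png

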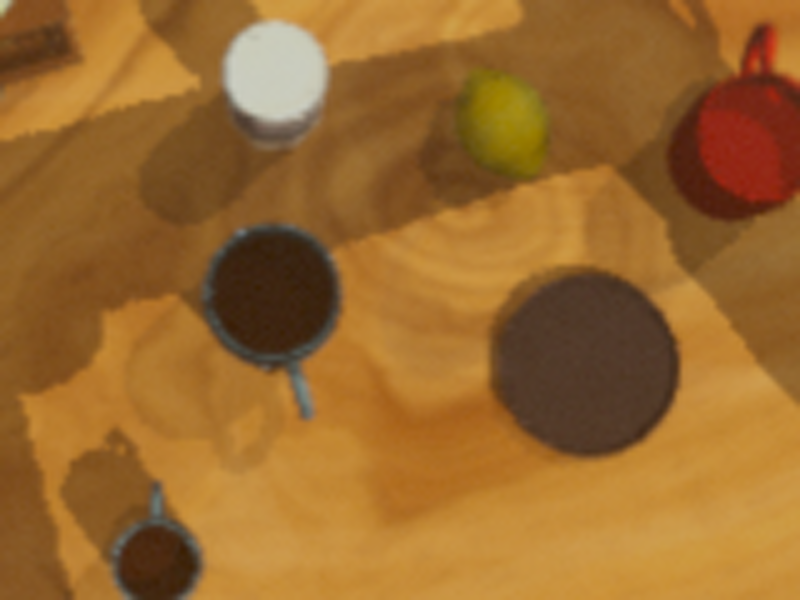

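The crop shows the mug's rim circle centred at crop (272,295), the handle running to (307,416), and the dish centred at (587,363). Next I refine these with masks.

```bash
python3 - <<'E'
from h import *
img=cv2.imread('pics/top0.png');hsv=cv2.cvtColor(img,cv2.COLOR_BGR2HSV).astype(int)
# dish: low sat dark
m=((hsv[...,1]<150)&(hsv[...,2]<110)).astype(np.uint8);m[:, :280]=0;m[:,340:]=0
n,l,st,ce=cv2.connectedComponentsWithStats(m);k=l[203,307]
cs=max(cv2.findContours((l==k).astype(np.uint8),0,1)[0],key=cv2.contourArea);e=cv2.fitEllipse(cs)
print('dish',e,cast('top',[e[0]],.012),st[k])
b=img.astype(int);t=((b[...,0]-b[...,2]>-25)&(hsv[...,2]<190)).astype(np.uint8)
t[:160]=0;t[222:]=0;t[:,:225]=0;t[:,265:]=0
ys,xs=np.nonzero(t);h=ys>202
r=cv2.fitEllipse(np.c_[xs,ys][~h].astype(np.float32));print('rim pts',r)
cc=max(cv2.findContours(t,0,1)[0],key=cv2.contourArea);cc=cc[cc[:,0,1]<202];(cx,cy),(d1,d2),_=cv2.fitEllipse(cc);print('outer',cx,cy,d1,d2)
c=cast('top',[(cx,cy),r[0]],.094);print('mug',c)
hp=np.c_[xs,ys][h];print(hp.tolist())
H=cast('top',hp,.08);print('handle',H.mean(0),np.degrees(np.arctan2(*(H.mean(0)-c[0])[::-1])), np.linalg.norm(H-c[0],axis=1).max())
# side view cross-check
p=cast('side',[(232,260.5)],.01);print('side dish',p)
print('small mug',cast('top',[(221,242)],.06),'shaker',cast('top',[(245,145)],.09))
E
```

```text
dish ((306.9064025878906, 202.16055297851562), (33.97419738769531, 34.1916618347168), 176.33140563964844) [[ 0.53192498 -0.16056943]] [290 185  35  35 960]
rim pts ((243.99925231933594, 188.3657989501953), (25.253700256347656, 26.331336975097656), 172.86029052734375)
outer 244.1012725830078 188.32460021972656 25.522897720336914 25.786102294921875
mug [[0.57038605 0.03347189]
 [0.57027143 0.03376783]]
[[248, 203], [249, 203], [248, 204], [249, 204], [248, 205], [249, 205], [249, 206], [250, 206], [249, 207], [250, 207], [249, 208], [250, 208], [250, 209], [251, 209], [250, 210], [251, 210], [250, 211], [251, 211], [251, 212]]
handle [0.51612934 0.01837428] -164.45010562587652 0.07070117338171428
side dish [[ 0.53306994 -0.16717403]]
small mug [[0.41594329 0.10390722]] shaker [[0.69785562 0.02881013]]
```

Request:
play_rows:
  targets:
    - [[0,0.018,0.035,0,0],[0,0.036,0.07,0,-0.01],[0,0.054,0.105,0,-0.02],[0,0.072,0.14,0,-0.04],[0,0.09,0.175,0,-0.054]]

```text
time_s: 0.52
tcp_pos: [0.2902, -0.4153, 0.239]
ee_rot: [[-0.964, -0.267, -0.001], [-0.267, 0.964, 0.001], [0.0, 0.001, -1.0]]
wrist_force: [0.8, 0.5, -0.3]
gripper_width: 0.999
```

Request:
play_rows:
  targets:
    - [[0,0.018,0.035,0,0],[0,0.036,0.07,0,0],[0,0.054,0.105,0,0],[0,0.072,0.14,0,0],[0,0.09,0.175,0,0]]

```text
time_s: 0.93
tcp_pos: [0.3802, -0.2402, 0.2394]
ee_rot: [[-0.963, -0.268, -0.0], [-0.268, 0.963, 0.0], [0.0, 0.0, -1.0]]
wrist_force: [0.7, 0.6, -0.2]
gripper_width: 1.0
```

Request:
play_rows:
  targets:
    - [[0,0.018,0.035,0,0],[0,0.036,0.07,0,0],[0,0.054,0.105,0,0],[0,0.072,0.14,0,0],[0,0.09,0.175,0,0]]

```text
time_s: 1.35
tcp_pos: [0.4702, -0.0651, 0.2395]
ee_rot: [[-0.963, -0.269, -0.0], [-0.269, 0.963, 0.0], [0.0, 0.0, -1.0]]
wrist_force: [0.3, 0.1, -0.1]
gripper_width: 0.996
```

Request:
play_rows:
  targets:
    - [[0,0.02,0.035,0,0],[0,0.035,0.065,0,0],[0,0.0416,0.084,0,0],[0,0.0416,0.084,-0.03,0],[0,0.0416,0.084,-0.06,0]]

```text
time_s: 1.77
tcp_pos: [0.5131, 0.0188, 0.1799]
ee_rot: [[-0.963, -0.271, 0.004], [-0.271, 0.963, 0.002], [-0.004, 0.0, -1.0]]
wrist_force: [0.6, -0.6, -0.3]
gripper_width: 0.999
```

```bash
python3 - <<'E'
from h import *
print(sense()['tcp_pos'],sense()['joints'])
a=capture('side')
crop('side',a,130,70,400,270,2.9,'pics/side1.png')
E
```

```text
[0.51310864 0.01879594 0.17987813] [ 2.02305506e+01  1.42417036e+01 -2.02399962e+01 -1.00263744e-03
 -5.52629377e+01 -9.45117270e+01]
```

View pics/side1.png

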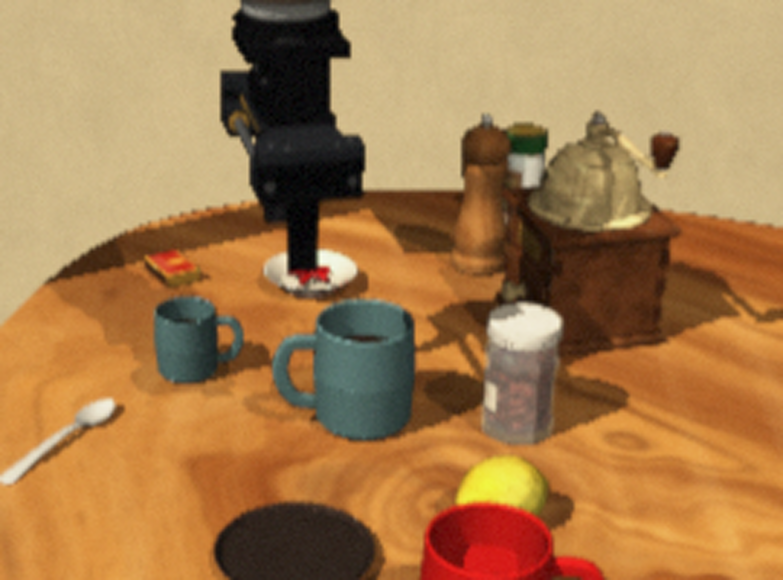

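The side crop shows the open fingers at (303,268), directly above the big mug's handle at (295,370). The small mug is clear at (187,340). I descend with the jaws half closed.

Request:
play_rows:
  targets:
    - [[0.4,-0.002,0,-0.01,0],[0.4,-0.002,0,-0.03,0],[0.4,-0.002,0,-0.05,0],[0.4,-0.002,0,-0.065,0],[0.4,-0.002,0,-0.075,0]]

```text
time_s: 2.23
tcp_pos: [0.5088, 0.0165, 0.1034]
ee_rot: [[-0.963, -0.268, -0.003], [-0.268, 0.963, -0.001], [0.003, -0.0, -1.0]]
wrist_force: [0.6, -0.0, 0.4]
gripper_width: 0.706
```

Request:
play_rows:
  targets:
    - [[0.4,0,0,-0.01,0],[0.4,0,0,-0.02,0],[0.4,0,0,-0.03,0],[0.4,0,0,-0.04,0],[0.4,0,0,-0.047,0]]

```text
time_s: 2.65
tcp_pos: [0.5094, 0.0168, 0.0565]
ee_rot: [[-0.963, -0.268, -0.001], [-0.268, 0.963, -0.0], [0.001, 0.0, -1.0]]
wrist_force: [0.5, 0.8, 0.1]
gripper_width: 0.603
```

```bash
python3 - <<'E'
from h import *
s=sense();print(s['time_s'],s['tcp_pos'],s['gripper_width'],s['wrist_force'])
a=capture('side')
crop('side',a,180,120,320,240,5,'pics/side2.png')
E
```

```text
2.65 [0.50943477 0.01681796 0.0565485 ] 0.6027074564834349 [0.45169079 0.77716324 0.12015084]
```

View pics/side2.png

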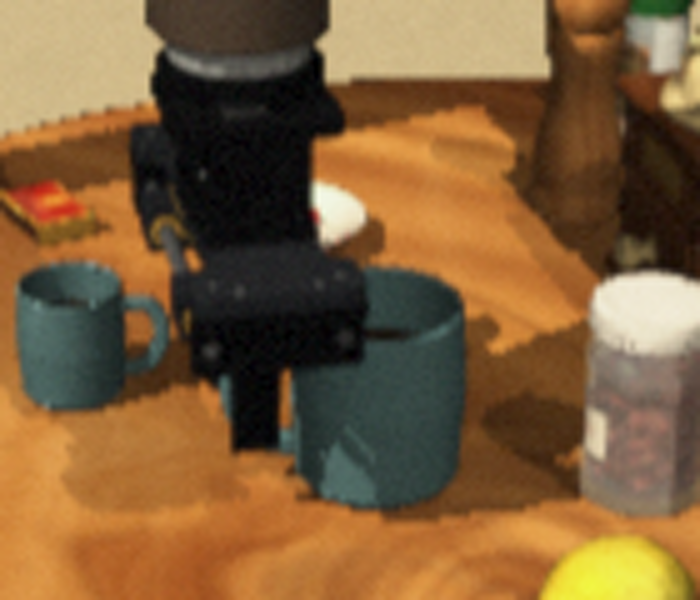

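The near finger at (257,410) lies in front of the handle, between its outer edge and the mug wall, so the jaws straddle it. Closing.

Request:
play_rows:
  targets:
    - [[0.6,0,0,0,0],[0.8,0,0,0,0],[1,0,0,0,0],[1,0,0,0,0],[1,0,0,0,0]]

```text
time_s: 3.12
tcp_pos: [0.51, 0.017, 0.058]
ee_rot: [[-0.963, -0.269, 0.001], [-0.269, 0.963, 0.0], [-0.001, 0.0, -1.0]]
wrist_force: [-0.2, -0.6, 0.6]
gripper_width: 0.31
```

Request:
play_rows:
  targets:
    - [[1,0,0,0,0],[1,0,0,0,0],[1,0,0,0,0],[1,0,0,0,0],[1,0,0,0,0]]

```text
time_s: 3.53
tcp_pos: [0.5097, 0.0169, 0.0577]
ee_rot: [[-0.963, -0.269, 0.0], [-0.269, 0.963, -0.0], [-0.0, -0.0, -1.0]]
wrist_force: [-1.0, -0.5, 1.5]
gripper_width: 0.092
```

Request:
play_rows:
  targets:
    - [[1,0,0,0,0],[1,0,0,0,0],[1,0,0,0.005,0],[1,0,0,0.012,0],[1,0,0,0.02,0]]

```text
time_s: 3.95
tcp_pos: [0.5089, 0.0167, 0.0775]
ee_rot: [[-0.963, -0.268, -0.002], [-0.268, 0.963, -0.0], [0.002, 0.0, -1.0]]
wrist_force: [-0.1, 0.2, -2.1]
gripper_width: 0.09
```

Request:
play_rows:
  targets:
    - [[1,0,0,0.01,0],[1,0,0,0.02,0],[1,0,0,0.03,0],[1,0,0,0.04,0],[1,0,0,0.05,0]]

```text
time_s: 4.37
tcp_pos: [0.5097, 0.0169, 0.1289]
ee_rot: [[-0.963, -0.268, 0.001], [-0.268, 0.963, 0.0], [-0.001, 0.0, -1.0]]
wrist_force: [0.7, 0.5, -3.3]
gripper_width: 0.09
```

```bash
python3 - <<'E'
from h import *
s=sense();print(s['time_s'],s['tcp_pos'],s['gripper_width'],s['wrist_force'],s['moment'])
a=capture('side')
crop('side',a,160,60,340,240,3.3,'pics/side3.png')
E
```

```text
4.3667 [0.50969356 0.0169278  0.1289036 ] 0.08979802495976039 [ 0.71297791  0.45017441 -3.28946053] [-0.02534657  0.09747935 -0.01014032]
```

View pics/side3.png

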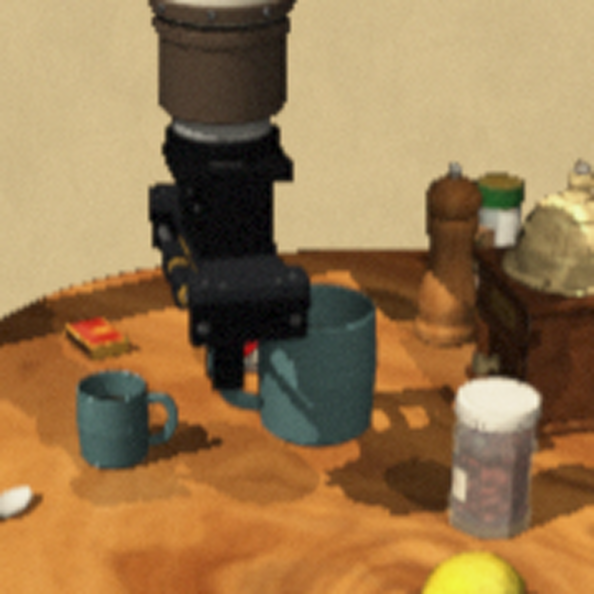

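The mug hangs upright and gripped at crop (318,365), clear of the table; the chilli dish behind it is undisturbed. Next I carry and turn it by +1.30 rad.

Request:
play_rows:
  targets:
    - [[1,0,-0.01,0.005,0.04],[1,0,-0.025,0.01,0.12],[1,0,-0.04,0.01,0.2],[1,0.002,-0.055,0.01,0.28],[1,0.005,-0.07,0.01,0.36]]

```text
time_s: 4.83
tcp_pos: [0.5144, -0.0537, 0.1379]
ee_rot: [[-0.804, -0.594, 0.0], [-0.594, 0.804, 0.0], [-0.0, 0.0, -1.0]]
wrist_force: [0.9, 0.3, -1.1]
gripper_width: 0.087
```

Request:
play_rows:
  targets:
    - [[1,0.001,-0.015,0,0.09],[1,0.003,-0.031,0,0.18],[1,0.005,-0.047,0,0.27],[1,0.007,-0.063,0,0.36],[1,0.009,-0.08,0,0.45]]

```text
time_s: 5.25
tcp_pos: [0.5237, -0.1338, 0.1377]
ee_rot: [[-0.466, -0.885, 0.0], [-0.885, 0.466, 0.0], [-0.0, -0.0, -1.0]]
wrist_force: [-0.8, -0.2, -1.7]
gripper_width: 0.092
```

Request:
play_rows:
  targets:
    - [[1,0.002,-0.018,0,0.09],[1,0.004,-0.036,0,0.18],[1,0.006,-0.054,0,0.27],[1,0.007,-0.072,0,0.37],[1,0.008,-0.085,0,0.45]]

```text
time_s: 5.67
tcp_pos: [0.5318, -0.2194, 0.1376]
ee_rot: [[-0.035, -0.999, 0.0], [-0.999, 0.035, -0.0], [0.0, -0.0, -1.0]]
wrist_force: [0.1, 0.8, -2.4]
gripper_width: 0.085
```

Request:
play_rows:
  targets:
    - [[1,0,-0.003,0,0.03],[1,0,-0.0055,-0.01,0.04],[1,0,-0.0055,-0.025,0.04],[1,0,-0.0055,-0.025,0.04],[1,0,-0.0055,-0.025,0.04]]

```text
time_s: 6.08
tcp_pos: [0.5308, -0.2233, 0.1114]
ee_rot: [[0.001, -1.0, -0.003], [-1.0, -0.001, 0.0], [-0.0, 0.003, -1.0]]
wrist_force: [-0.0, -0.7, -2.0]
gripper_width: 0.091
```

```bash
python3 - <<'E'
from h import *
s=sense();print(s['time_s'],s['tcp_pos'],s['ee_rot'],s['gripper_width'],s['wrist_force'],s['joints'])
a=capture('side');b=capture('top');cv2.imwrite('pics/t4.png',b);cv2.imwrite('pics/s4.png',a)
A=cv2.resize(a[130:300,150:350],None,fx=2.8,fy=2.8)[:, :400];B=cv2.resize(b[150:250,250:350],(400,400))
B=cv2.copyMakeBorder(B,0,A.shape[0]-400,0,0,0);A=cv2.resize(a[150:320,170:330],(400,A.shape[0]))
cv2.imwrite('pics/both4.png',np.hstack([A,B]))
E
```

```text
6.0833 [ 0.53079126 -0.22326582  0.11137307] [[ 8.78817423e-04 -9.99995197e-01 -2.97217225e-03]
 [-9.99999522e-01 -8.80086007e-04  4.25539774e-04]
 [-4.28153498e-04  2.97179685e-03 -9.99995493e-01]] 0.09080315094485769 [-0.03514475 -0.72091108 -1.98683329] [-6.70364138e+00  2.44181638e+01 -1.61154609e+01 -5.69048706e-03
 -4.96383505e+01  6.75772209e+00]
```

View pics/both4.png

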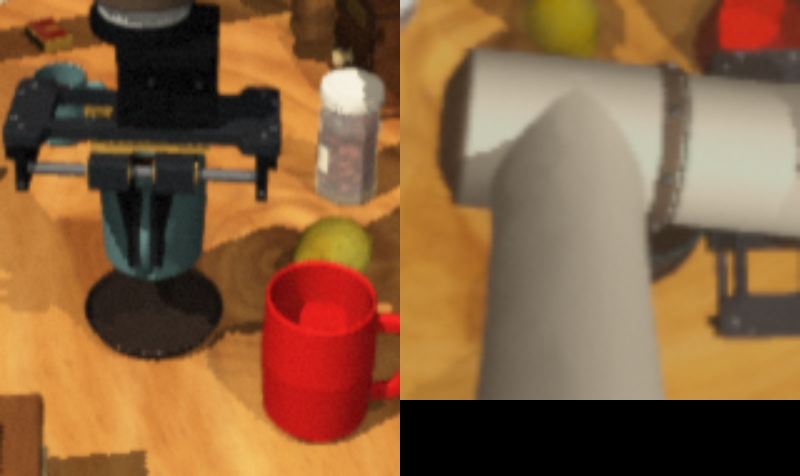

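The left panel (side) shows the mug at about (154,215) centred over the dish in x, with its bottom at (152,280) and the dish's near edge at (152,357). The handle faces the camera, which is world -y. The top view is blocked by the arm, so I check y from the side view.

```bash
python3 - <<'E'
from h import *
print('mug bottom edge',cast('side',[(230.8,249.5),(230.8,250.5)],.0535),'dish near edge',cast('side',[(231,277),(231,278)],.012), 'far edge',cast('side',[(232,243.5),(232,244.5)],.012))
a=cv2.imread('pics/s4.png').astype(int)
for c in (226,231,236): print(c,a[240:284,c].tolist()[::1][6:16],a[272:282,c].tolist())
E
```

```text
mug bottom edge [[ 0.53273179 -0.18983789]
 [ 0.5330082  -0.19318855]] dish near edge [[ 0.53561497 -0.22299898]
 [ 0.53586587 -0.22604902]] far edge [[ 0.52843426 -0.109316  ]
 [ 0.52873469 -0.11305965]]
226 [[54, 57, 44], [57, 61, 46], [53, 55, 41], [39, 45, 40], [26, 31, 37], [24, 28, 36], [22, 29, 40], [31, 35, 44], [26, 35, 44], [24, 31, 43]] [[32, 41, 53], [33, 41, 55], [33, 41, 51], [32, 41, 58], [29, 39, 52], [24, 37, 57], [47, 96, 152], [70, 144, 216], [69, 149, 222], [70, 147, 220]]
231 [[60, 63, 48], [78, 83, 63], [104, 111, 83], [88, 93, 73], [37, 43, 42], [24, 32, 41], [24, 30, 38], [26, 30, 41], [25, 30, 41], [22, 34, 41]] [[31, 38, 50], [34, 39, 51], [25, 36, 49], [36, 43, 58], [31, 41, 52], [22, 34, 51], [37, 77, 135], [52, 121, 198], [56, 125, 206], [54, 127, 206]]
236 [[74, 76, 60], [67, 70, 53], [63, 65, 52], [39, 40, 35], [17, 18, 21], [14, 16, 19], [15, 8, 15], [10, 15, 21], [11, 13, 19], [14, 16, 19]] [[30, 40, 54], [34, 38, 50], [27, 36, 50], [30, 36, 49], [27, 33, 45], [22, 39, 60], [33, 84, 144], [53, 125, 201], [56, 130, 208], [60, 132, 212]]
```

Request:
play_rows:
  targets:
    - [[1,0.001,-0.002,-0.008,0],[1,0.001,-0.005,-0.018,0],[1,0.001,-0.005,-0.028,0],[1,0.001,-0.005,-0.034,0],[1,0.001,-0.005,-0.034,0]]

```text
time_s: 6.6
tcp_pos: [0.5311, -0.2284, 0.0762]
ee_rot: [[0.0, -1.0, -0.005], [-1.0, -0.0, 0.001], [-0.001, 0.005, -1.0]]
wrist_force: [-1.0, 0.6, -2.2]
gripper_width: 0.087
```

```bash
python3 - <<'E'
from h import *
s=sense();print(s['time_s'],s['tcp_pos'],s['gripper_width'],s['wrist_force'])
a=capture('side');cv2.imwrite('pics/s5.png',a)
crop('side',a,180,180,290,290,6,'pics/s5c.png')
E
```

```text
6.6 [ 0.53111296 -0.22835502  0.07615992] 0.08686310446074122 [-0.97216432  0.59732614 -2.21113941]
```

View pics/s5c.png

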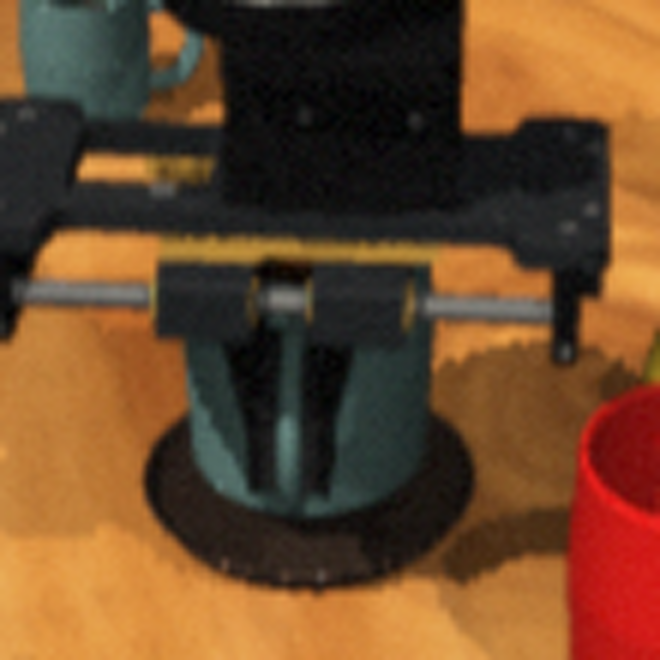

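The mug hangs just above the dish, centred in x (both at crop column ~310). Its bottom edge is at row ~518 and the dish's near rim at ~573.

```bash
python3 - <<'E'
from h import *
print('mug bottom',cast('side',[(231,266)],.0182),'rim near top',cast('side',[(231.5,275.3)],.012),'lowest dark',cast('side',[(231.5,277.7)],0.002),'x centres',cast('side',[(180+310/6,255)],.018),cast('side',[(180+310/6,260.5)],.012))
E
```

```text
mug bottom [[ 0.5334584  -0.19634721]] rim near top [[ 0.53616063 -0.21771472]] lowest dark [[ 0.53569477 -0.21261693]] x centres [[ 0.53178279 -0.15923501]] [[ 0.53261493 -0.16989411]]
```

Request:
play_rows:
  targets:
    - [[1,0,-0.003,0,0],[1,0,-0.003,-0.004,0],[1,0,-0.003,-0.008,0],[1,0,-0.003,-0.011,0],[1,0,-0.003,-0.012,0]]

```text
time_s: 7.07
tcp_pos: [0.5322, -0.2315, 0.0659]
ee_rot: [[0.001, -1.0, -0.001], [-1.0, -0.001, 0.0], [-0.0, 0.001, -1.0]]
wrist_force: [0.3, 0.3, -2.4]
gripper_width: 0.091
```

Request:
play_rows:
  targets:
    - [[1,0,0,0,0],[1,0,0,0,0],[1,0,0,0,0]]

```text
time_s: 7.32
tcp_pos: [0.5328, -0.2316, 0.0667]
ee_rot: [[0.001, -1.0, 0.0], [-1.0, -0.001, -0.0], [0.0, -0.0, -1.0]]
wrist_force: [0.0, -0.2, -1.8]
gripper_width: 0.087
```

Still carrying the weight, so I lower in small steps until the force falls.

Request:
play_rows:
  targets:
    - [[1,0,0,-0.001,0],[1,0,0,-0.002,0],[1,0,0,-0.002,0],[1,0,0,-0.002,0]]

```text
time_s: 7.65
tcp_pos: [0.5329, -0.2316, 0.0648]
ee_rot: [[0.001, -1.0, 0.001], [-1.0, -0.001, -0.0], [0.0, -0.001, -1.0]]
wrist_force: [-0.6, 0.2, -1.2]
gripper_width: 0.089
```

Request:
play_rows:
  targets:
    - [[1,0,0,-0.001,0],[1,0,0,-0.001,0],[1,0,0,-0.001,0],[1,0,0,-0.001,0]]

```text
time_s: 7.98
tcp_pos: [0.533, -0.2318, 0.0646]
ee_rot: [[0.001, -1.0, 0.001], [-1.0, -0.001, -0.001], [0.001, -0.001, -1.0]]
wrist_force: [-1.9, 0.8, 6.5]
gripper_width: 0.085
```

Contact: the force is now +6.5 N upward. Releasing.

Request:
play_rows:
  targets:
    - [[0.8,0,0,0,0],[0.6,0,0,0,0],[0.4,0,0,0,0],[0.4,0,0,0,0],[0.4,0,0,0,0]]

```text
time_s: 8.4
tcp_pos: [0.5326, -0.2316, 0.0633]
ee_rot: [[0.001, -1.0, -0.0], [-1.0, -0.001, 0.0], [-0.0, 0.0, -1.0]]
wrist_force: [0.6, -0.4, 0.1]
gripper_width: 0.385
```

Request:
play_rows:
  targets:
    - [[0.4,0,0,0.005,0],[0.4,0,0,0.02,0],[0.4,0,0,0.04,0],[0.4,0,0,0.06,0],[0.4,0,0,0.08,0]]

```text
time_s: 8.82
tcp_pos: [0.5326, -0.2316, 0.1446]
ee_rot: [[0.001, -1.0, -0.0], [-1.0, -0.001, -0.0], [0.0, 0.0, -1.0]]
wrist_force: [1.2, -0.5, -0.5]
gripper_width: 0.596
```

Request:
play_rows:
  targets:
    - [[0.4,0,0,0.03,0],[0.4,0,-0.02,0.06,0],[0.4,0,-0.05,0.08,0],[0.4,0,-0.085,0.09,0],[0.4,0,-0.12,0.09,0]]

```text
time_s: 9.23
tcp_pos: [0.5341, -0.3532, 0.2383]
ee_rot: [[0.003, -1.0, 0.007], [-1.0, -0.003, -0.004], [0.004, -0.007, -1.0]]
wrist_force: [0.7, 0.9, 0.3]
gripper_width: 0.601
```

Request:
play_rows:
  targets:
    - [[0.4,-0.015,-0.035,0,0],[0.4,-0.03,-0.07,0,0],[0.4,-0.045,-0.105,0,0],[0.4,-0.06,-0.14,0,0],[0.4,-0.075,-0.165,0,0]]

```text
time_s: 9.65
tcp_pos: [0.4564, -0.5191, 0.2334]
ee_rot: [[-0.0, -1.0, -0.0], [-1.0, 0.0, -0.0], [0.0, 0.0, -1.0]]
wrist_force: [1.0, -0.3, -0.5]
gripper_width: 0.598
```

```bash
python3 - <<'E'
from h import *
s=sense();print(s['time_s'],s['tcp_pos'],s['gripper_width'],s['wrist_force'])
a=capture('side');b=capture('top');cv2.imwrite('pics/s6.png',a);cv2.imwrite('pics/t6.png',b)
A=cv2.resize(a[140:290,170:320],(400,400));B=cv2.resize(b[150:250,260:360],(400,400))
cv2.imwrite('pics/both6.png',np.hstack([A,B]))
E
```

```text
9.65 [ 0.45638228 -0.51913103  0.23340304] 0.5980335772813151 [ 0.99843686 -0.32458187 -0.52819048]
```

View pics/both6.png

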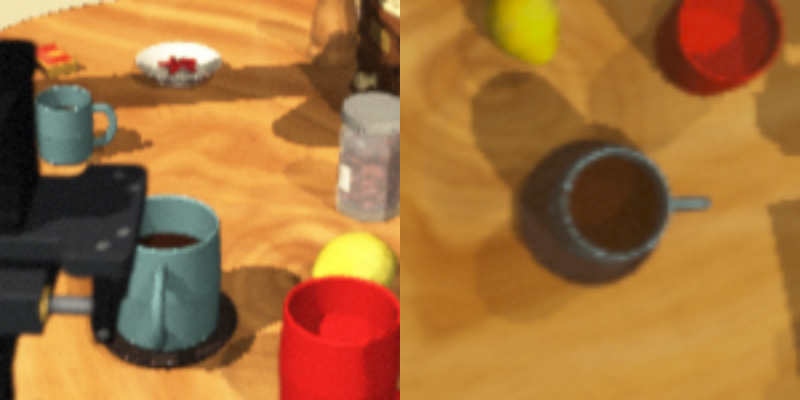

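The top panel shows the mug's rim centred at (616,203), with the handle pointing straight right to (710,203). The side panel shows it upright in the dish. Computing the offset.

```bash
python3 - <<'E'
from h import *
img=cv2.imread('pics/t6.png').astype(int)
t=((img[...,0]-img[...,2]>-12)&(img.sum(2)>190)).astype(np.uint8);t[:180]=0;t[222:]=0;t[:,:296]=0;t[:,327:]=0
cc=max(cv2.findContours(t,0,1)[0],key=cv2.contourArea);e=cv2.fitEllipse(cc);print(e)
m=cast('top',[e[0],(313.6,200.3)],.101);print(m, m-[.5319,-.1606],'handle',np.degrees(np.arctan2(*(cast('top',[(336.5,200.5)],.09)[0]-m[1])[::-1])))
a=cv2.imread('pics/top0.png');
for i in ('pics/top0.png','pics/t6.png'):
    h=cv2.imread(i).astype(int)[190:235,140:185];q=np.argwhere((h[...,2]>130)&(h[...,1]<80));print('chilli',q.mean(0),len(q))
E
```

```text
((313.1436462402344, 198.40652465820312), (22.393762588500977, 24.326557159423828), 88.47603607177734)
[[ 0.53762598 -0.1643637 ]
 [ 0.53215576 -0.16553019]] [[ 0.00572598 -0.0037637 ]
 [ 0.00025576 -0.00493019]] handle -90.87037887955336
chilli [21.91489362 21.72340426] 47
chilli [21.74285714 21.31428571] 35
```

```bash
python3 -c "
from station import *
print(finish_job())"
```

```text
the job is handed in; nothing more can be done
None
```

I pinched the blue-grey mug by its handle and lifted it upright. I then turned it about 74°, lowered it onto the dark dish until the force showed contact, released it and backed off. The job was handed in at about 10 s of the 40 s allowed; no verdict is reported.

**Position and handle:** in the last top view the mug's axis is 5–7 mm from the dish centre (limit 20 mm). The two ways I located the rim differed by about 5 mm, and the mask-based fit was the rougher of the two. The handle points along -y to within about 1° (limit 15°).

**Upright and chillies:** by eye in the side view, the mug stands upright on the dish. The chilli dish did not move; its chillies are within half a pixel of where they started. The gripper was well clear at the end.

**Disagreement on the way:** before lowering, the side view put the mug about 12 mm off in y while the top view put it on centre. I corrected by 8 mm in total as I lowered it. The final top view suggests this was slightly too much, though well inside the tolerance.

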